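# Fit the matching workholder to the heated bonding stage

### The arm

A 6-joint arm with a two-finger parallel gripper is mounted at the origin on the work surface. World frame = base frame: x ahead of the robot, y to its left, z up, the work surface at z = 0. Lengths are in m, angles in degrees, forces in N, time in s.
With the tool pointing down it reaches from about 0.25 to 0.725 m from the base axis. Payload 9.7 kg.
Tool frame: the origin (TCP) lies at the very end of the fingers, on their centre line; the grasp point (between the pads) lies tcp_to_grasp behind it (tcp_to_grasp is the distance from the TCP to the grasp point, in m); z points along the fingers, y is the direction in which the jaws open and shut (so a half turn about z gives the same grasp; the last joint's range is limited). The gripper opens to 85 mm and grips with 20 to 120 N. Pads are 22 mm wide; open, the fingers measure 114 mm over their backs; the gripper's body (76 mm by 85 mm) begins 54 mm behind the grasp point. The pads swing forward as they close: fully open they stand 13 mm farther back than shut.
Start: joints at [73.109, 4.979, 10.078, 95.1, 0, 90], TCP at [0.16, 0.526, 0.231] pointing down, gripper open.
Joint ranges: [-179.16, 179.16], [-48.56, 103.87], [-65.8, 70.77], [-126.05, 130.52], [-82.76, 87.17], [-180, 180]. Speed limits (degrees/s): [127.2, 127.2, 147.25, 180, 180, 180].

### API

Orientations are given as [roll, pitch, yaw] about the fixed x, y, z axes, in that order (R = Rz(yaw) Ry(pitch) Rx(roll)).
In Python, from workcell import * gives the robot as it stands. The module is installed in compiled form; this text tells all that it offers.
- The arm moves only by the shell command python3 -m pendant 'ROWS' [FORCE]. ROWS is JSON, a list of rows, each a list of 3 entries, a list of its own where there are three numbers: the opening in per cent of the stroke, from 0 (shut) to 100 (fully open), then the shift along the world's x, y, z in mm, then the turn, a rotation vector about the world's x, y, z in degrees. A call has 1 to 20 rows; each row is the pose to reach, as a shift and turn from the pose measured when the call began; what a row does not reach only later rows make up. A row lasts 1/8 s, in which the tool goes at most 62.5 mm and 10.7 degrees, less where a joint would pass 70% of its speed; a pose out of reach is approached as far as the arm can. A call with a gripper value outside its range is refused whole. The fingers move at their own pace and stop on an object; FORCE is the grip in N (left out, the last holds). Time passes only in rows, so rows that repeat a pose let the fingers close. It gives the time, the measured TCP pose, the force and the opening at its end, in the units of the state.
- get_obs(): the state, without advancing time (a new reading comes with each control period).
- camera(name): name is "scene" or "top"; returns a dict with "img" (384x512x3 uint8, red, green, blue), "fx", "fy", "cx", "cy" (pixels), "cam_to_world" (4x4, takes a point from camera to world coordinates). Camera axes: x right, y down, z forward; pixel columns grow to the right and rows downward; lengths in m; the calibration is good to about 2 mm. A picture is of the moment at which its call begins. There is no depth.
- job_done(): hands the job in, once; it reports no verdict.
Trained networks look in a picture, given as the dict that the camera call returned (one of the last four; its "shot" number tells which), for a name from the list of things; names that differ only in an ending like _2 or _b are one class to them, and where a whole thing is asked for, a point or a joint stands for the part that bears it (a point fixed in the world has none). Each returns a list of dicts, best first, with "confidence" (0 to 1); they miss things now and then, are a little off and sometimes report something else, mostly with a low value. They report only what shows in the picture. A call takes as long as a camera call. They do not tell look-alikes from the thing itself.
- regions_of(picture, label): "region" (384x512 bool, what is visible of it).
- pinpoint(picture, label): "position" ([x, y, z] in m, in world coordinates, good to about 4 mm: a listed point, or the origin of a listed thing).
The state is a dict: "time": time; "q": joint angles; "qd": joint speeds; "joint_efforts": joint torques, N m; "ee_pos": TCP position; "tcp_rot": TCP orientation; "wrist_force": force on the tool from outside, world axes, zero at the start; "torque": the same for the moment, N m; "opening": finger opening in m.
Only numpy, scipy, OpenCV 4.12 (cv2) and the standard library are available. Lean on these libraries where they do the work, as an engineer would, in place of code of your own. Each camera call takes 0.05 s, during which the arm holds its last target. There are 200 camera calls.

### The job

The sample package lying in the green tray shows what will be bonded next: take the workholder whose head has the same outline, round or square, out of the slanted stand and bring it to the bore in the heated stage, leading the edge of its shank into the mouth of the bore while it still leans about 20 degrees. Then straighten it and slide it down, never letting it drop, until its flange lies flat on the stage plate. Finally swing the clamp lever by its red knob all the way round, so that its finger lies over the flange, and leave the other workholder and everything else on the bench where it is.

Things in the scene. Friction and masses are not known exactly. Their poses are not given: they have to be found in the camera images.
- stage: heated work stage, fixed: a steel block 170 x 180 x 70 mm (x, y, z) in a slotted black shroud, its flat top plate 70 mm above the bench. Origin: centre of its underside; z up. It is turned about the vertical by up to 20 degrees.
- bore (a point): centre of the mouth of the vertical bore in the stage's top plate (30 mm from the stage's centre along its -x), 70 mm above the bench; axes as the stage's. Bore 23 mm in diameter, 52 mm deep, sharp edge.
- stand: slanted stand, fixed, 84 x 200 mm: a blue plate 26 mm thick; what stands in it leans 30 degrees from vertical, head towards the stand's -x (the robot's side). Two loose through pockets of 27 mm at the stand's y = +47.5 and -47.5 mm; each mouth's centre is at x = 0, 56 mm above the bench. Origin: centre of its underside; turned about the vertical by up to 29 degrees.
- holder_round: loose workholder, round brass head, 0.3 kg. Origin: centre of its shank's lower end; z along its axis to the head. Shank 22 mm dia. from z = 0 to 45 mm (2 mm chamfer at the foot), flange 64 mm dia. 45 to 51 mm, head 36 mm dia. 51 to 87 mm (grip here). Starts in either pocket, flange on the face, shank inside, axes turned with the stand. Home, its origin is 45 mm below bore.
- holder_square: loose workholder like the round one (same shank, flange, origin, mass), but with a square aluminium head 34 x 34 mm from z = 51 to 87 mm, its sides along the body's x and y. It starts in the other pocket.
- clamp (a joint): swing clamp on the stage: straight bar (top 13.5 mm above the plate) on a vertical stud, 57 mm from the bore along the stage's +x; finger 32 mm long one way, knob the other. Rad, counter-clockwise from above: 0 open (finger to the stage's +y), starts 0 to 0.4; stop at 1.57, closed (finger to -x, over the flange, 1.5 mm above it if the holder is home; else it hits). Friction 0.06 N m.
- clamp_pivot (a point): point on the clamp's axis at the height of the stage plate; its axes turn with the clamp.
- clamp_knob (a point): the upright red knob at the end of the clamp's bar, 14 mm in diameter, from 13.5 to 49.5 mm above the plate, 45 mm from the axis along the clamp's own -y; the point lies on the knob's axis 15 mm below its top.
- next_tray: green plastic tray of the next lot, fixed, 64 x 80 x 14 mm, 4 mm walls and floor. Origin: centre of its underside.
- done_tray: grey plastic tray of the finished lot, same size, fixed. Origin: centre of its underside.
- pkg_round: round gold package, 30 mm in diameter, 6 mm thick, lying in the green or the grey tray. Origin: centre of its underside.
- pkg_square: square white ceramic package, 28 x 28 x 6 mm, lying in the other tray. Origin: centre of its underside.
- spool: bystander: spool of gold wire with red flanges, 50 mm in diameter, 25 mm high, standing on the bench. Origin: centre of its underside.
- tweezers: bystander: steel tweezers lying on the bench, 128 mm long, 8 mm high. Origin: near their middle, on the bench; x along their length.
There are look-alikes about, which are no part of the job. What is shaped like the holder_round but blue or purple is not meant.

How it is judged:
By the outcome, as a careful person would: the job done as asked, in the order asked, and still so for the second after the job is handed in, with the robot touching nothing.
It also fails if it takes over 54 s, if anything falls off the work surface, if the arm or the gripper's body presses on something with over 40 N, if the wrist force passes 120 N, or if a joint passes its speed limit or range.

## Working session

There is one attempt and no reset: what is moved stays moved. The work goes in short steps, Python scripts to look and compute and a shell command to move; the robot and the scene stay as the last step left them, time stands still between calls to the robot, and variables do not carry over. Pictures are saved under pics/ and viewed, about 8 in all and at most 12, crops included, and the job is handed in when it is done.

```bash
mkdir -p pics; cat > h.py <<'E'
from workcell import *
import numpy as np, cv2
from scipy.spatial.transform import Rotation as R
def save(p,n,crop=None,s=1):
    im=p["img"]
    if crop: x0,y0,x1,y1=crop; im=im[y0:y1,x0:x1]
    im=cv2.resize(im,None,fx=s,fy=s,interpolation=cv2.INTER_CUBIC); cv2.imwrite("pics/"+n,im[:,:,::-1])
def proj(p,X):
    T=np.linalg.inv(p["cam_to_world"]); c=np.atleast_2d(X)@T[:3,:3].T+T[:3,3]
    return np.c_[c[:,0]/c[:,2]*p["fx"]+p["cx"],c[:,1]/c[:,2]*p["fy"]+p["cy"]]
def ray(p,u,v):
    M=p["cam_to_world"]; d=M[:3,:3]@np.array([(u-p["cx"])/p["fx"],(v-p["cy"])/p["fy"],1]); return M[:3,3],d
def onz(p,u,v,z):
    o,d=ray(p,u,v); return o+d*(z-o[2])/d[2]
def tri(p1,a,p2,b):
    o1,d1=ray(p1,*a); o2,d2=ray(p2,*b); A=np.c_[d1,-d2]; s=np.linalg.lstsq(A,o2-o1,rcond=None)[0]
    return (o1+d1*s[0]+o2+d2*s[1])/2, np.linalg.norm(o1+d1*s[0]-o2-d2*s[1])
E
python3 - <<'E'
from h import *
np.set_printoptions(precision=4,suppress=True)
print(get_obs())
ps={n:camera(n) for n in("scene","top")}
for n,p in ps.items():
    print(n,p["cam_to_world"],p["fx"])
    for l in "stage bore stand holder_round holder_square clamp_pivot clamp_knob next_tray done_tray pkg_round pkg_square".split():
        for r in pinpoint(p,l): print(n,l,np.round(r["position"],4),round(r["confidence"],2),proj(p,r["position"])[0].round())
im=np.vstack([ps["scene"]["img"],ps["top"]["img"]])
save({"img":ps["scene"]["img"]},"a.png",s=1.5);save({"img":ps["top"]["img"]},"b.png",s=1.5)
E
```

```text
{'time': 0.0, 'q': array([73.109 ,  5.0117, 10.0344, 95.0993,  0.0006, 90.0007]), 'qd': array([-0.0246,  0.0164,  0.0144, -0.0848,  0.0145, -0.0157]), 'joint_efforts': array([  0.0021, -52.0382,  46.481 ,   0.0162,   0.0002,   0.    ]), 'ee_pos': array([0.1597, 0.5261, 0.2306]), 'tcp_rot': array([-179.9234,   -0.0006,  163.1083]), 'wrist_force': array([0.6005, 0.7441, 1.1192]), 'torque': array([ 0.0201,  0.0142, -0.0144]), 'opening': 0.08572878365005195}
scene [[-0.0436  0.6607 -0.7494  1.0996]
 [ 0.999   0.0323 -0.0296  0.0574]
 [ 0.0046 -0.75   -0.6615  0.5987]
 [ 0.      0.      0.      1.    ]] 364.72171106502105
scene stage [ 0.4974 -0.2319  0.0004] 0.67 [144. 217.]
scene stage [ 0.5279 -0.2886  0.1058] 0.45 [103. 190.]
scene bore [ 0.4697 -0.221   0.0701] 0.89 [146. 186.]
scene holder_round [0.3396 0.1879 0.0324] 0.92 [319. 171.]
scene holder_round [0.5791 0.3645 0.0325] 0.9 [415. 243.]
scene clamp_pivot [ 0.5235 -0.2417  0.068 ] 0.6 [130. 202.]
scene clamp_knob [ 0.5276 -0.2888  0.1059] 0.55 [103. 190.]
scene next_tray [ 0.7232  0.1948 -0.0007] 0.59 [338. 310.]
scene done_tray
[... 412 characters left out ...]
0.89 [361. 215.]
top stand [ 0.5036  0.1784 -0.0013] 0.69 [209. 199.]
top holder_round [0.3379 0.1863 0.0319] 0.98 [203. 261.]
top holder_round [0.5476 0.144  0.0144] 0.91 [221. 183.]
top holder_round [0.5811 0.3639 0.0307] 0.83 [139. 168.]
top holder_square [0.5052 0.2265 0.0188] 0.66 [190. 197.]
top clamp_pivot [ 0.6703  0.0041 -0.0031] 0.63 [272. 141.]
top clamp_pivot [ 0.5204 -0.2389  0.0731] 0.46 [366. 194.]
top clamp_knob [ 0.523  -0.2826  0.1026] 0.54 [387. 193.]
top next_tray [ 0.726   0.1954 -0.0009] 0.92 [205. 120.]
top done_tray [ 0.7107 -0.1286 -0.0022] 0.55 [319. 128.]
top pkg_round [0.7219 0.1915 0.0028] 0.57 [206. 121.]
top pkg_square [ 0.7093 -0.1329  0.0064] 0.41 [321. 128.]
```

```bash
ls pics; python3 -c "import workcell;print([x for x in dir(workcell) if x[0]!='_'])"
```

```text
a.png
b.png
['PlanningError', 'camera', 'get_obs', 'job_done', 'pinpoint', 'regions_of', 'tcp_to_grasp']
```

View pics/a.png

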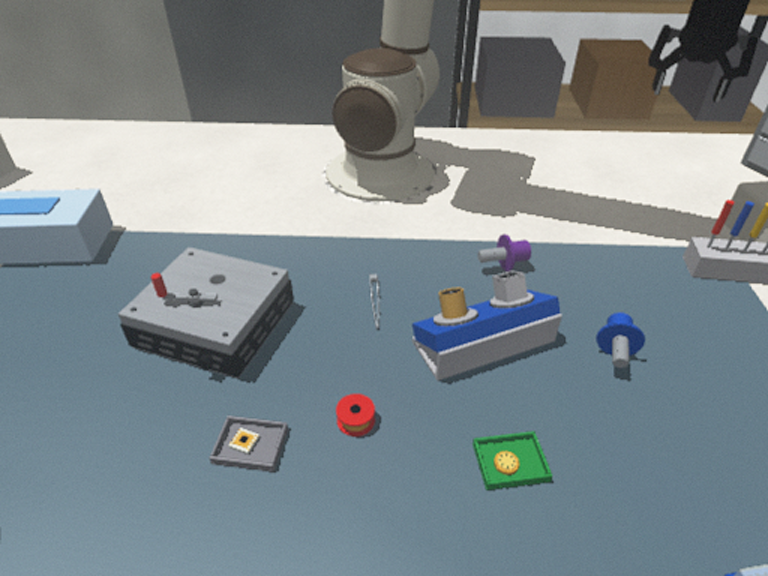

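View pics/b.png

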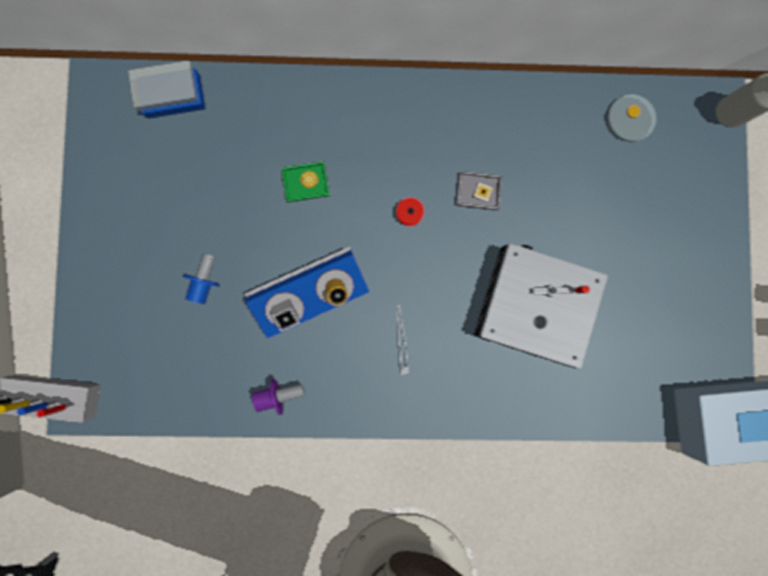

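Green tray (scene px ~(339,309), top (206,121)) holds the round gold package, so the round brass holder is the one meant. Candidates shaped like it:
- brass in the stand, scene (302,200), top (223,192): fits by colour and by standing in a pocket.
- purple lying, scene (341,168), top (180,262): look-alike.
- blue lying, scene (413,225), top (133,192): look-alike.

I'll confirm with one enlarged crop.

```bash
python3 - <<'E'
from h import *
print(tcp_to_grasp)
s=camera("scene");t=camera("top")
def c(p,x0,y0,w,h,k): return cv2.resize(p["img"][y0:y0+h,x0:x0+w],None,fx=k,fy=k,interpolation=cv2.INTER_CUBIC)
A=c(s,270,175,110,75,4);B=c(t,158,158,100,75,4);C=c(s,75,160,130,75,3.4) ;D=c(t,310,155,100,100,3)
cv=np.zeros((600,800,3),np.uint8)
cv[:300,:400]=A[:300,:400];cv[:300,400:800]=B[:300,:400]
cv[300:555,:442]=C[:255,:442];cv[300:600,450:750]=D
cv2.imwrite("pics/c.png",cv[:,:,::-1])
for p,l in ((s,"holder_round"),(t,"holder_round"),(t,"stand"),(t,"stage"),(s,"stand"),(s,"holder_square"),(s,"stage")):
    for r in regions_of(p,l):
        g=r["region"].astype(np.uint8); q=cv2.minAreaRect(np.argwhere(g)[:,::-1].astype(np.float32)); print(p is t,l,round(r["confidence"],2),g.sum(),np.round(q[0],1),np.round(q[1],1),round(q[2],1))
E
```

```text
0.0187
False holder_round 0.8 482 [336.  167.1] [33.1 22.4] 20.6
False holder_round 0.64 493 [303.  203.5] [25. 28.] 90.0
True holder_round 0.91 353 [131.8 184.8] [18.  33.2] 10.0
True holder_round 0.89 449 [223.1 190.3] [22.8 22.8] 26.6
True holder_round 0.8 452 [184.8 264. ] [33.6 21.4] 7.6
True stand 0.88 1675 [204.1 194.8] [34.4 79.2] 66.0
True stage 0.92 4749 [361. 203.] [74.6 68.3] 18.4
False stand 0.71 330 [120.5 194.9] [46.5 15.4] 19.4
False stand 0.59 3338 [325.2 221. ] [ 41.7 101.1] 73.4
False stand 0.28 60 [248.5 199.5] [33.  5.] 90.0
False holder_square 0.95 533 [341. 192.] [24. 28.] 90.0
False stage 0.67 6765 [136.6 205.1] [109.9  79.2] 15.5
```

View pics/c.png

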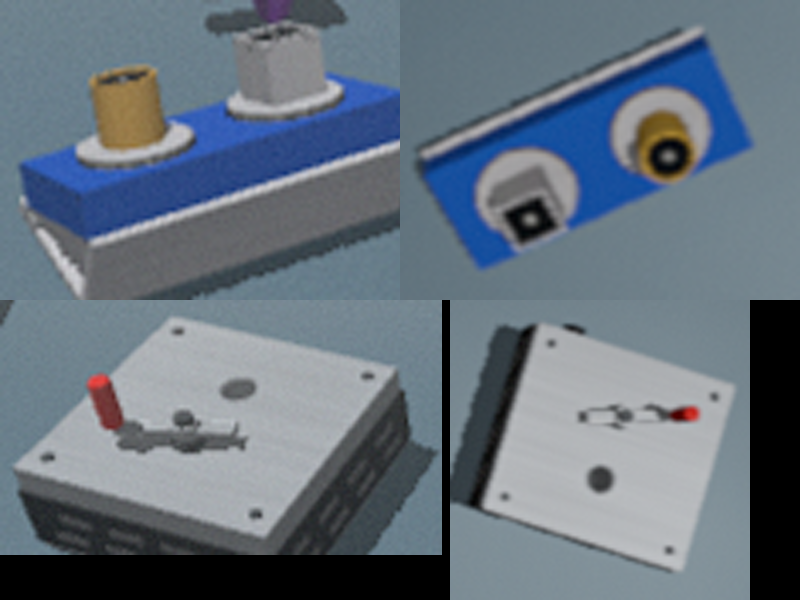

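The crop confirms it: the brass round-headed holder stands at the stand's -y pocket (top ~(224,197)). The square one is at +y. The bore is at top ~(360,215) and scene ~(145,186).

```bash
cat > m.py <<'E'
from h import *
np.set_printoptions(precision=4,suppress=True)
s=camera("scene");t=camera("top")
def T(a,b): # crop coords scene(4x @270,175) top(4x @158,158)
    return tri(s,(270+a[0]/4-.4,175+a[1]/4-.4),t,(158+(b[0]-400)/4-.4,158+b[1]/4-.4))
print("head",T((126,76),(665,157)),"flange",T((136,142),(660,133)))
print("sq head",T((278,33),(530,220)),"sq fl",T((286,97),(526,193)))
def dark(p,u,v,w,off):
    g=p["img"].mean(2)[v-w:v+w+1,u-w:u+w+1]; m=np.clip((np.median(g)-25)-g,0,None); yy,xx=np.mgrid[-w:w+1,-w:w+1]
    return u+(m*xx).sum()/m.sum(), v+(m*yy).sum()/m.sum()
b1=dark(s,145,186,8,0);b2=dark(t,360,215,7,0);print("bore",b1,b2,tri(s,b1,t,b2),onz(s,*b1,.07),onz(t,*b2,.07))
sc=[(551,343),(714,397),(505,497),(669,550)]
P=np.array([onz(t,310+(x-450)/3-.4,155+(y-300)/3-.4,.07) for x,y in sc])
print("screws",P,"centre",P.mean(0))
for i,j in((2,0),(3,1)): print("yaw x",np.degrees(np.arctan2(*(P[i]-P[j])[1::-1]*-1)))
for i,j in((1,0),(3,2)): print("yaw y",np.degrees(np.arctan2(*(P[j]-P[i])[1::-1]))-90)
c=np.array([(420,160),(704,32),(752,146),(480,269)]) 
print("stand edge near", *[onz(t,158+(x-400)/4-.4,158+y/4-.4,z) for x,y,z in((420,170,.03),(700,38,.03),(752,146,.077),(480,269,.077))])
k=onz(t,310+(693-450)/3,155+(414-300)/3,.1195);print("knob top",k, tri(s,(75+98/3.4-.4,160+81/3.4-.4),t,(310+(695-450)/3,155+(413-300)/3)))
print("pivot",onz(t,310+(625-450)/3-.4,155+(416-300)/3-.4,.085))
E
python3 m.py
```

```text
head (array([0.5059, 0.1292, 0.0938]), np.float64(0.001963554757669812)) flange (array([0.5227, 0.1358, 0.0617]), np.float64(0.0006576821632057339))
sq head (array([0.465 , 0.2137, 0.0937]), np.float64(0.0002546427743557347)) sq fl (array([0.482 , 0.2215, 0.0619]), np.float64(0.001005351837675843))
bore (np.float64(144.60766371175293), np.float64(185.9096368315699)) (np.float64(359.7746802896001), np.float64(214.30529805805534)) (array([ 0.4677, -0.2233,  0.0694]), np.float64(0.0013517391064642357)) [ 0.4684 -0.2237  0.07  ] [ 0.4676 -0.2224  0.07  ]
screws [[ 0.5856 -0.179   0.07  ]
 [ 0.5409 -0.3228  0.07  ]
 [ 0.4508 -0.139   0.07  ]
 [ 0.4074 -0.282   0.07  ]] centre [ 0.4962 -0.2307  0.07  ]
yaw x -16.541352899213415
yaw x -16.992851484225454
yaw y -17.264688765812778
yaw y -16.888685294709674
stand edge near [0.4965 0.2987 0.03  ] [0.5894 0.1131 0.03  ] [0.5146 0.0758 0.077 ] [0.4333 0.247  0.077 ]
knob top [ 0.522  -0.2848  0.1195] (array([ 0.5227, -0.2861,  0.1189]), np.float64(0.0012109356348168805))
pivot [ 0.5221 -0.2389  0.085 ]
```

```bash
cat > go.py <<'E'
from h import *
MOUTH=np.array([.525,.1377,.056]); BORE=np.array([.4678,-.2230,.070]); SY,GY=25.7,-17.0
def frame(yaw,lean): # holder frame: head leans towards -x of the frame ; tool: z=-axis, y=frame y
    H=R.from_euler('z',yaw,degrees=True)*R.from_euler('y',-lean,degrees=True)
    return H
def tool(H): # tool x,y,z = -hx?,hy,-hz
    a=H*R.from_euler('y',180,degrees=True); b=a*R.from_euler('z',180,degrees=True)
    return a,b
def rel(pos,H,o=None,cho=None):
    o=o or get_obs(); R0=R.from_euler('xyz',o["tcp_rot"],degrees=True)
    c=[(t*R0.inv()).as_rotvec(degrees=True) for t in tool(H)]
    v=min(c,key=np.linalg.norm) if cho is None else c[cho]
    return np.round((np.asarray(pos)-o["ee_pos"])*1000,1),np.round(v,1)
def rep():
    o=get_obs(); print(round(o["time"],2),o["ee_pos"].round(4),o["tcp_rot"].round(1),o["wrist_force"].round(1),o["q"].round(0),round(o["opening"],4))
E
python3 - <<'E'
from go import *
H=frame(SY,30); a=H.apply([0,0,1]); print(a)
for d in (.12,.008): print(d,rel(MOUTH+d*a,H))
E
```

```text
[-0.45053851 -0.21682954  0.8660254 ]
0.12 (array([ 311.1, -414.6,  -71.4]), array([  2.4, -30.6,  41.6]))
0.008 (array([ 361.6, -390.3, -168.3]), array([  2.4, -30.6,  41.6]))
```

```bash
python3 -m pendant '[[85,[60,-80,10],[0.5,-6,8]],[85,[120,-160,0],[1,-12,16]],[85,[180,-240,-20],[1.5,-18,25]],[85,[240,-320,-40],[2,-25,33]],[85,[290,-385,-60],[2.4,-30.6,41.6]],[85,[311,-414.6,-71.4],[2.4,-30.6,41.6]],[85,[311,-414.6,-71.4],[2.4,-30.6,41.6]],[85,[311,-414.6,-71.4],[2.4,-30.6,41.6]],[85,[311,-414.6,-71.4],[2.4,-30.6,41.6]],[85,[311,-414.6,-71.4],[2.4,-30.6,41.6]]]' 60
python3 - <<'E'
from go import *
rep(); H=frame(SY,30); a=H.apply([0,0,1])
for d in (.12,.06,.008): print(d,rel(MOUTH+d*a,H))
s=camera("scene"); t=camera("top")
cv=np.hstack([cv2.resize(p["img"][y:y+110,x:x+100],None,fx=4,fy=4,interpolation=cv2.INTER_CUBIC) for p,x,y in((s,260,120),(t,175,150))])
cv2.imwrite("pics/d.png",cv[:,:,::-1])
E
```

```text
time: 3.0
ee_pos: [0.4714, 0.109, 0.1588]
tcp_rot: [179.9, 29.9, -154.6]
wrist_force: [-0.9, -0.2, -0.9]
opening: 0.0725
3.0 [0.4714 0.109  0.1588] [ 179.9   29.9 -154.6] [-0.9 -0.2 -0.9] [  8. -35. -36.  60.   9. -15.] 0.0725
0.12 (array([-0.5,  2.6,  1.1]), array([-0. , -0.1,  0.3]))
0.06 (array([ 26.5,  15.7, -50.8]), array([-0. , -0.1,  0.3]))
0.008 (array([ 50. ,  26.9, -95.9]), array([-0. , -0.1,  0.3]))
```

View pics/d.png

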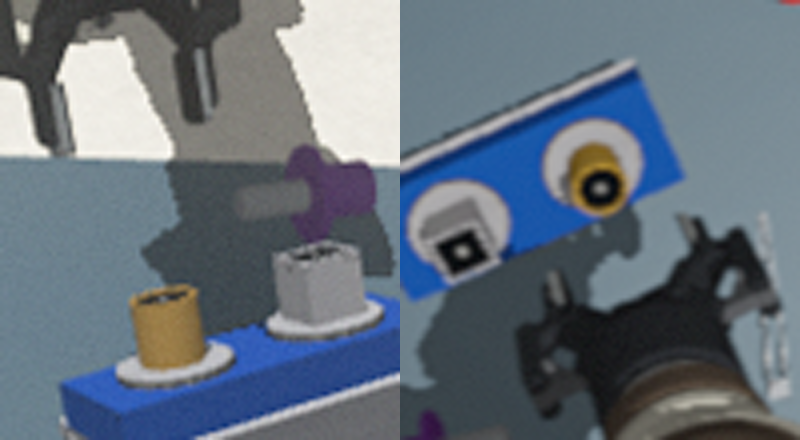

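Fingers straddle the brass head's line. The head sits at crop (600,185), tips at (553,275) and (690,215). Descending along the axis.

```bash
python3 -m pendant '[[85,[13,9,-25],[0,0,0.3]],[85,[26.5,15.7,-50.8],[0,0,0.3]],[85,[40,22,-77],[0,0,0.3]],[85,[50,26.9,-95.9],[0,0,0.3]],[85,[50,26.9,-95.9],[0,0,0.3]],[0,[50,26.9,-95.9],[0,0,0.3]],[0,[50,26.9,-95.9],[0,0,0.3]],[0,[50,26.9,-95.9],[0,0,0.3]],[0,[50,26.9,-95.9],[0,0,0.3]],[0,[50,26.9,-95.9],[0,0,0.3]],[0,[50,26.9,-95.9],[0,0,0.3]]]' 60
python3 - <<'E'
from go import *
rep(); H=frame(SY,30); a=H.apply([0,0,1])
for d in (.008,): print(d,rel(MOUTH+d*a,H))
s=camera("scene"); t=camera("top")
cv=np.hstack([cv2.resize(p["img"][y:y+110,x:x+100],None,fx=4,fy=4,interpolation=cv2.INTER_CUBIC) for p,x,y in((s,260,140),(t,175,140))])
cv2.imwrite("pics/e.png",cv[:,:,::-1])
E
```

```text
time: 4.47
ee_pos: [0.5216, 0.1373, 0.0661]
tcp_rot: [-179.9, 30.1, -154.1]
wrist_force: [-3.5, -7.7, 7.7]
opening: 0.0343
4.47 [0.5216 0.1373 0.0661] [-179.9   30.1 -154.1] [-3.5 -7.7  7.7] [ 11. -26. -41.  46.   7. -13.] 0.0343
0.008 (array([-0.2, -1.3, -3.2]), array([ 0. ,  0.1, -0.1]))
```

View pics/e.png

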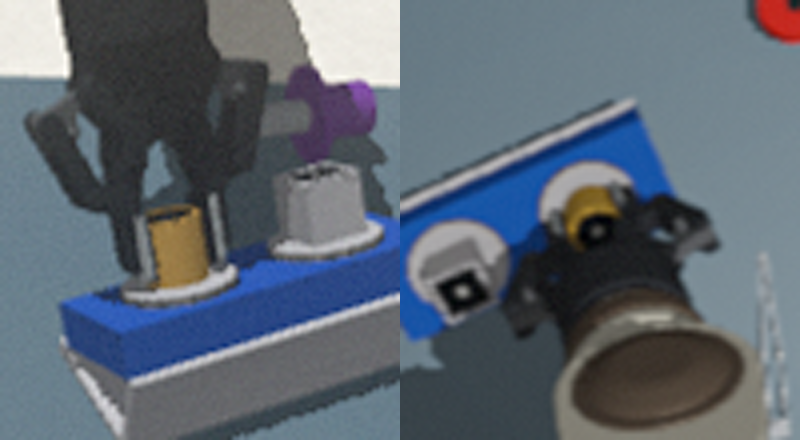

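Pads hold the brass head on both sides, opening 34 mm. Now drawing it out along the axis.

```bash
python3 -m pendant '[[0,[0,0,0],[0,0,0]],[0,[-7,-3.5,14],[0,0,0]],[0,[-14,-7,28],[0,0,0]],[0,[-22,-10.5,42],[0,0,0]],[0,[-29.3,-14.1,56.3],[0,0,0]],[0,[-36,-17.5,70],[0,0,0]],[0,[-36,-17.5,80],[0,0,0]]]' 90
python3 - <<'E'
from go import *
rep()
s=camera("scene"); t=camera("top")
cv=np.hstack([cv2.resize(p["img"][y:y+110,x:x+100],None,fx=4,fy=4,interpolation=cv2.INTER_CUBIC) for p,x,y in((s,260,100),(t,175,140))])
cv2.imwrite("pics/f.png",cv[:,:,::-1])
H=frame(GY,30)
print(rel(BORE+[0,0,.2],H))
E
```

```text
time: 5.45
ee_pos: [0.4853, 0.1196, 0.147]
tcp_rot: [-179.9, 30.1, -154.1]
wrist_force: [0.2, -0.5, -3.2]
opening: 0.034
5.45 [0.4853 0.1196 0.147 ] [-179.9   30.1 -154.1] [ 0.2 -0.5 -3.2] [  9. -33. -36.  58.   8. -15.] 0.034
(array([ -18.4, -342.9,  122.3]), array([  0.1,   0.3, -42.8]))
```

View pics/f.png

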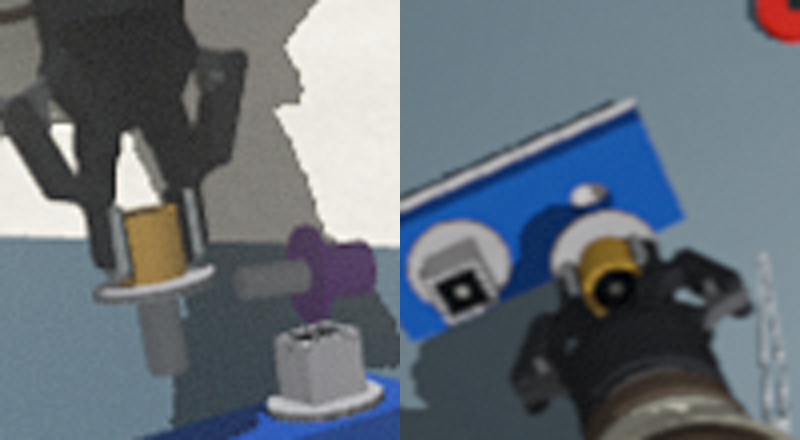

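```bash
python3 - <<'E'
from go import *
H=frame(GY,20);a=H.apply([0,0,1]); print(a,rel(BORE+[0,0,.035]+.055*a,H))
E
```

```text
[-0.32707549  0.09999701  0.93969262] (array([ -36.4, -337.4,    9. ]), array([ -0.7,  10.5, -42.7]))
```

```bash
python3 -m pendant '[[0,[-4,-30,20],[0,0.5,-4]],[0,[-9,-75,25],[0,2,-9]],[0,[-14,-120,25],[-0.2,3.5,-15]],[0,[-19,-165,25],[-0.3,5,-21]],[0,[-24,-210,25],[-0.4,6.5,-27]],[0,[-29,-255,25],[-0.5,8,-33]],[0,[-33,-300,20],[-0.6,9.5,-39]],[0,[-36.4,-330,12],[-0.7,10.5,-42.7]],[0,[-36.4,-337.4,9],[-0.7,10.5,-42.7]],[0,[-36.4,-337.4,9],[-0.7,10.5,-42.7]],[0,[-36.4,-337.4,9],[-0.7,10.5,-42.7]]]' 90
python3 - <<'E'
from go import *
rep()
s=camera("scene"); t=camera("top")
cv=np.hstack([cv2.resize(p["img"][y:y+110,x:x+100],None,fx=4,fy=4,interpolation=cv2.INTER_CUBIC) for p,x,y in((s,95,110),(t,310,150))])
cv2.imwrite("pics/g.png",cv[:,:,::-1])
o=get_obs();H=frame(GY,20);a=H.apply([0,0,1])
print(rel(BORE+[0,0,.035]+.055*a,H))
F=o["ee_pos"]-.055*a
for q in(F,F+.045*a,F+.087*a,BORE,BORE+[0,0,.035]): print(4*(proj(s,q)[0]-[95,110]),4*(proj(t,q)[0]-[310,150])+[400,0])
E
```

```text
time: 6.92
ee_pos: [0.45, -0.2168, 0.1568]
tcp_rot: [-180.0, 20.0, 163.1]
wrist_force: [0.8, 0.3, -4.2]
opening: 0.0343
6.92 [ 0.45   -0.2168  0.1568] [-180.    20.   163.1] [ 0.8  0.3 -4.2] [-28. -23. -26.  68.   4. -10.] 0.0343
(array([-0.3, -0.7, -0.4]), array([ 0. , -0. , -0.1]))
[188.30271773 253.9674022 ] [616.83897311 257.27179203]
[188.22985051 175.5969768 ] [632.7689381  282.97379452]
[188.15894393  99.33526235] [649.21199191 309.50363372]
[199.84682616 303.056228  ] [600.07594917 256.93996662]
[187.32487846 254.17916873] [617.75400378 257.7236458 ]
```

View pics/g.png

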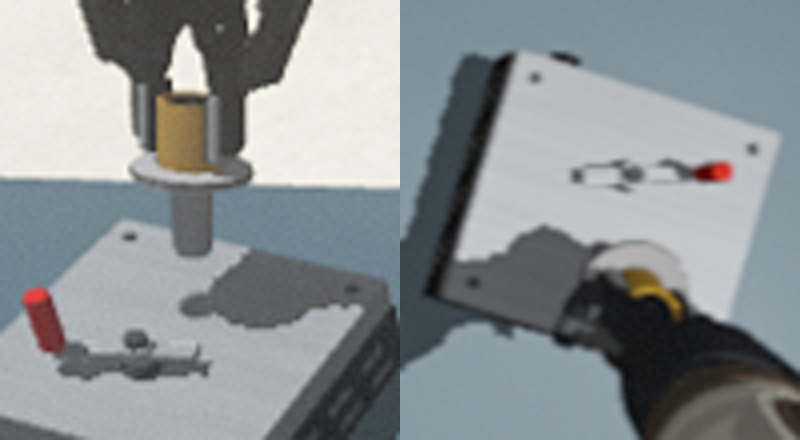

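```bash
cat > e.py <<'E'
from go import *
from scipy.optimize import least_squares
np.set_printoptions(precision=2,suppress=True)
s=camera("scene"); t=camera("top"); o=get_obs()
Rt=R.from_euler('xyz',o["tcp_rot"],degrees=True); a=-Rt.apply([0,0,1]); hx=-Rt.apply([1,0,0]) ; hy=np.cross(a,hx)
F=o["ee_pos"]-.055*a
g=cv2.GaussianBlur(s["img"],(0,0),.6).mean(2)
for z in (.008,.014,.02,.026,.032):
    c=F+z*a; u,v=proj(s,c)[0]
    r=[proj(s,c+k*.011*hy)[0][0] for k in(-1,1)]
    xs=np.arange(u-14,u+14,.1); l=cv2.remap(g.astype(np.float32),xs[None].astype(np.float32),np.full((1,len(xs)),v,np.float32),cv2.INTER_CUBIC)[0]
    d=np.gradient(l); m=len(xs)//2; i=np.argmin(d[30:m+20])+30; j=np.argmax(d[m-20:-30])+m-20
    print(z,"pred",sorted(r),"meas",xs[i],xs[j],"diff of centre",(xs[i]+xs[j])/2-np.mean(r))
# shank foot: vertical profile along projected axis
p0=proj(s,F)[0]
ys=np.arange(p0[1]-12,p0[1]+12,.5)
print("pred foot",p0, "near rim",proj(s,F+.011*hx)[0], "profile", np.c_[ys,[g[int(round(y)),int(round(p0[0]+1))] for y in ys]][::2].tolist())
for p in (s,t):
    for r in pinpoint(p,"holder_round"): print(np.round((np.array(r["position"])-F)*1000,1),round(r["confidence"],2))
    for r in pinpoint(p,"bore"): print("bore",np.round((np.array(r["position"])-BORE)*1000,1))
print("F-bore mm",(F-BORE)*1000)
c=lambda p,x,y,w,h,k:cv2.resize(p["img"][y:y+h,x:x+w],None,fx=k,fy=k,interpolation=cv2.INTER_CUBIC)
cv2.imwrite("pics/i.png",np.hstack([c(s,122,140,40,55,10),c(t,345,200,40,55,10)])[:,:,::-1])
E
python3 e.py
```

```text
0.008 pred [np.float64(137.67459707501217), np.float64(146.30365457552853)] meas 138.07460538797855 147.674605387978 diff of centre 0.8854795627079284
0.014 pred [np.float64(137.6595801280377), np.float64(146.31309463269088)] meas 137.1717344852386 147.771734485238 diff of centre 0.48539710487401067
0.02 pred [np.float64(137.64447803750363), np.float64(146.32258857693137)] meas 137.16884724987037 147.76884724986976 diff of centre 0.4853139426525672
0.026 pred [np.float64(137.62929007722673), np.float64(146.33213687097944)] meas 137.16594354210133 147.76594354210073 diff of centre 0.48523006799794643
0.032 pred [np.float64(137.6140155127423), np.float64(146.34173998287787)] meas 136.86302322055946 147.86302322055883 diff of centre 0.3851454727490591
pred foot [141.98 173.48] near rim [139.   174.81] profile [[161.47514473821138, 101.33333333333333], [162.47514473821138, 100.0], [163.47514473821138, 102.0], [164.47514473821138, 101.33333333333333], [165.47514473821138, 100.66666666666667], [166.47514473821138, 101.66666666666667], [167.47514473821138, 101.0], [168.47514473821138, 100.66666666666667], [169.47514473821138, 102.0], [170.47514473821138, 100.0], [171.47514473821138, 98.66666666666667], [172.47514473821138, 97.66666666666667], [173.47514473821138, 102.0], [174.47514473821138, 135.33333333333334], [175.47514473821138, 165.66666666666666], [176.47514473821138, 175.33333333333334], [177.47514473821138, 175.33333333333334], [178.47514473821138, 175.0], [179.47514473821138, 175.66666666666666], [180.47514473821138, 177.0], [181.47514473821138, 175.66666666666666], [182.47514473821138, 165.33333333333334], [183.47514473821138, 135.33333333333334], [184.47514473821138, 107.0]]
[108.9 587.7 -71.5] 0.8
[-127.   411.6  -75.9] 0.72
[ 0.9 -2.8 -1.9] 0.67
bore [ 2.9  1.4 -0.3]
[-126.3  411.8  -73.1] 0.9
[110.8 587.4 -74.4] 0.83
[-3.2  0.3 -2.9] 0.81
bore [ 2.4 -0.4  1.7]
F-bore mm [ 0.25  0.49 35.41]
```

View pics/i.png

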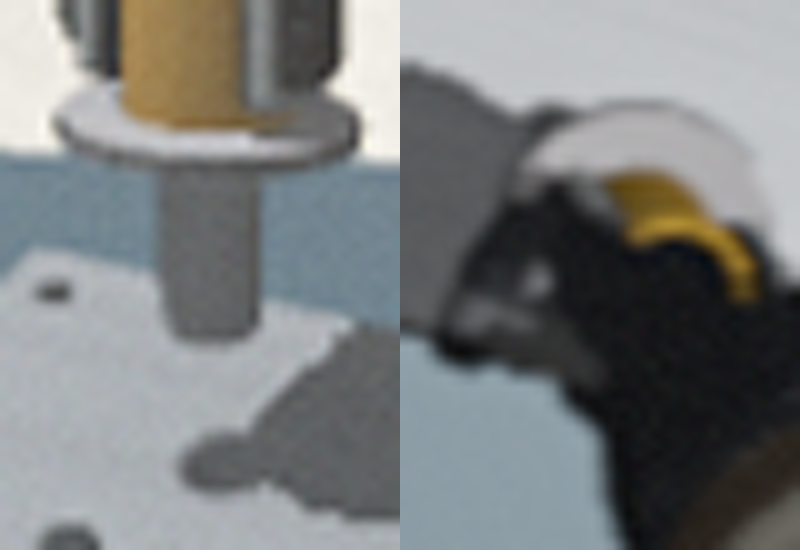

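```bash
cat > f.py <<'E'
from go import *
np.set_printoptions(precision=2,suppress=True)
s=camera("scene"); t=camera("top"); o=get_obs()
Rt=R.from_euler('xyz',o["tcp_rot"],degrees=True); a=-Rt.apply([0,0,1]); hx=np.array([np.cos(np.radians(GY)),np.sin(np.radians(GY)),0]); hx-=a*(hx@a); hx/=np.linalg.norm(hx); hy=np.cross(a,hx)
F=o["ee_pos"]-.055*a; th=np.linspace(0,2*np.pi,181)[:,None]
def ext(p,r,z,d=0): 
    q=proj(p,F+d+z*a+r*(np.cos(th)*hx+np.sin(th)*hy)); return np.r_[q.min(0),q.max(0)]
def allx(d):
    f=np.array([ext(s,.032,z,d) for z in(.045,.051)]); g=np.array([ext(t,.032,z,d) for z in(.045,.051)]); k=np.array([ext(s,r,z,d) for r,z in((.009,0),(.011,.002))])
    return np.array([f[:,0].min(),f[:,2].max(),f[0,3],k[:,3].max(),g[1,1],g[:,2].max()])
base=allx(0); J=np.array([(allx(v*.001)-base) for v in(hx,hy,a)]).T
meas=np.array([127.1,157.6,156.3,173.9,209.6,381.5])
x,res,_,_=np.linalg.lstsq(J,meas-base,rcond=None)
print("base",base,"meas-base",meas-base);print("d hx,hy,a mm",x,"resid px",meas-base-J@x);print("world",x@np.array([hx,hy,a]),J)
E
python3 f.py
```

```text
base [126.09 157.14 158.41 174.91 208.92 382.91] meas-base [ 1.01  0.46 -2.11 -1.01  0.68 -1.41]
d hx,hy,a mm [-0.91  2.13  3.57] resid px [-0.08 -0.65 -0.57  0.44  0.12 -0.8 ]
world [-1.36  2.65  3.05] [[-0.3   0.4  -0.01]
 [-0.25  0.4   0.01]
 [ 0.11  0.09 -0.46]
 [ 0.12  0.09 -0.43]
 [-0.38 -0.13  0.14]
 [ 0.17 -0.4   0.11]]
```

Scene crop: the shank hangs above the bore. Its foot is at about (142.7,174) and the bore at (144.5,186), so the holder sits ~2 mm towards +hy and ~3 mm further up in the grip than nominal. I'll apply that correction.

```bash
cat > w.py <<'E'
from go import *
import sys
C=np.array([.0002,-.0025,0]); ZF=.052; SX=np.array([np.cos(np.radians(GY)),np.sin(np.radians(GY)),0]); SYV=np.array([-SX[1],SX[0],0])
def way(lean,x,z,y=0):
    H=frame(GY,lean); return rel(BORE+C+SX*x/1000+SYV*y/1000+[0,0,z/1000]+ZF*H.apply([0,0,1]),H)
E
python3 - <<'E'
from w import *
rep()
for w in((20,1.5,10),(20,1.5,3),(20,1.5,-1)): print(w,way(*w))
E
```

```text
7.42 [ 0.4499 -0.2175  0.1568] [-180.   20.  163.] [ 0.2 -0.2 -3.1] [-28. -23. -25.  68.   4. -10.] 0.0338
(20, 1.5, 10) (array([  2.6,  -3.3, -27.9]), array([ 0., -0., -0.]))
(20, 1.5, 3) (array([  2.6,  -3.3, -34.9]), array([ 0., -0., -0.]))
(20, 1.5, -1) (array([  2.6,  -3.3, -38.9]), array([ 0., -0., -0.]))
```

```bash
python3 -m pendant '[[0,[1.5,-2,-10],[0,0,0]],[0,[2.6,-3.3,-20],[0,0,0]],[0,[2.6,-3.3,-28],[0,0,0]],[0,[2.6,-3.3,-33],[0,0,0]],[0,[2.6,-3.3,-36],[0,0,0]],[0,[2.6,-3.3,-38],[0,0,0]],[0,[2.6,-3.3,-38.9],[0,0,0]],[0,[2.6,-3.3,-38.9],[0,0,0]]]'
python3 - <<'E'
from w import *
rep(); print(way(20,1.5,-1))
s=camera("scene");t=camera("top")
c=lambda p,x,y,w,h,k:cv2.resize(p["img"][y:y+h,x:x+w],None,fx=k,fy=k,interpolation=cv2.INTER_CUBIC)
cv2.imwrite("pics/j.png",np.hstack([c(s,122,145,40,55,10),c(t,345,190,40,55,10)])[:,:,::-1])
E
```

```text
time: 8.43
ee_pos: [0.454, -0.2198, 0.1194]
tcp_rot: [179.9, 20.2, 163.1]
wrist_force: [4.0, 7.6, 1.1]
opening: 0.034
8.43 [ 0.454  -0.2198  0.1194] [179.9  20.2 163.1] [4.  7.6 1.1] [-28. -22. -29.  63.   4. -11.] 0.034
(array([-1.5, -0.9, -1.5]), array([-0.1,  0.2, -0.2]))
```

View pics/j.png

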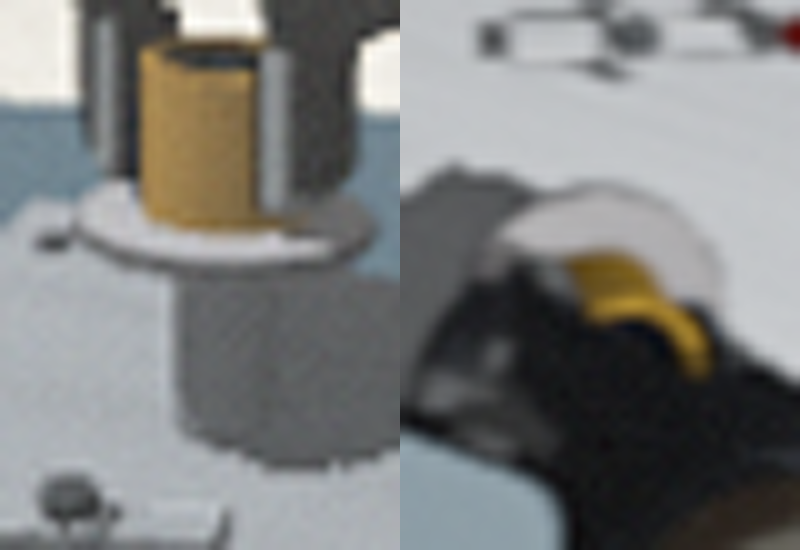

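The edge is in the mouth: the reaction is a side push of ~8 N along the stage's +y. I'll ease the holder that way and check again, still leaning.

```bash
python3 -m pendant '[[0,[0,0.8,0],[0,0,0]],[0,[0,1.4,0],[0,0,0]],[0,[0,1.4,-1],[0,0,0]],[0,[0,1.4,-1],[0,0,0]]]'
sed -i 's/C=np.array.*; ZF/C=np.array([.0008,-.0012,0]); ZF/' w.py
python3 - <<'E'
from w import *
rep()
for w in((20,1.5,-1),(15,1.2,-1.5),(10,.8,-2),(5,.4,-2.5),(0,0,-3)): print(w,way(*w))
E
```

```text
time: 9.02
ee_pos: [0.454, -0.2185, 0.1183]
tcp_rot: [179.9, 20.2, 163.1]
wrist_force: [2.1, -0.4, -2.8]
opening: 0.0337
9.03 [ 0.454  -0.2185  0.1183] [179.9  20.2 163.1] [ 2.1 -0.4 -2.8] [-28. -23. -29.  63.   4. -10.] 0.0337
(20, 1.5, -1) (array([-1. , -0.9, -0.4]), array([-0.1,  0.2, -0.1]))
(15, 1.2, -1.5) (array([ 2.8, -2.1,  0.4]), array([ 1.4,  5. , -0.1]))
(10, 0.8, -2) (array([ 6.7, -3.3,  0.9]), array([ 2.8,  9.8, -0.1]))
(5, 0.4, -2.5) (array([10.6, -4.4,  1. ]), array([ 4.3, 14.6, -0.1]))
(0, 0, -3) (array([14.6, -5.7,  0.7]), array([ 5.8, 19.3, -0.1]))
```

```bash
python3 -m pendant '[[0,[2,-0.7,0.2],[0.7,2.5,0]],[0,[4.2,-1.4,0.4],[1.4,5,0]],[0,[6.2,-2.1,0.5],[2.1,7.4,0]],[0,[8.2,-2.9,0.5],[2.8,9.8,0]],[0,[8.2,-2.9,0.5],[2.8,9.8,0]]]'
python3 - <<'E'
from w import *
rep()
for w in((10,2.4,-2),(5,2.1,-2.5),(0,1.9,-3)): print(w,way(*w))
E
```

```text
time: 9.65
ee_pos: [0.4626, -0.2214, 0.1183]
tcp_rot: [-180.0, 9.9, 163.2]
wrist_force: [1.8, 0.4, -3.6]
opening: 0.0343
9.65 [ 0.4626 -0.2214  0.1183] [-180.     9.9  163.2] [ 1.8  0.4 -3.6] [-26. -11. -18.  73.   2. -10.] 0.0343
(10, 2.4, -2) (array([-0.4, -0.8,  0.9]), array([-0. , -0.1, -0.2]))
(5, 2.1, -2.5) (array([ 3.6, -2. ,  1. ]), array([ 1.4,  4.7, -0.2]))
(0, 1.9, -3) (array([ 7.8, -3.3,  0.7]), array([ 2.9,  9.5, -0.2]))
```

```bash
python3 -m pendant '[[0,[1.9,-0.6,0.1],[0.7,2.4,-0.1]],[0,[3.8,-1.2,0.1],[1.4,4.7,-0.2]],[0,[5.8,-1.9,0],[2.1,7.1,-0.2]],[0,[7.8,-2.5,-0.3],[2.9,9.5,-0.2]],[0,[7.8,-2.5,-0.3],[2.9,9.5,-0.2]]]'
python3 - <<'E'
from w import *
rep(); print(way(0,1.9,-3))
s=camera("scene");t=camera("top")
c=lambda p,x,y,w,h,k:cv2.resize(p["img"][y:y+h,x:x+w],None,fx=k,fy=k,interpolation=cv2.INTER_CUBIC)
cv2.imwrite("pics/k.png",np.hstack([c(s,118,145,50,55,8),c(t,340,190,50,55,8)])[:,:,::-1])
E
```

```text
time: 10.28
ee_pos: [0.4707, -0.2239, 0.1176]
tcp_rot: [180.0, -0.0, 163.0]
wrist_force: [1.8, 1.2, -4.0]
opening: 0.0343
10.28 [ 0.4707 -0.2239  0.1176] [180.  -0. 163.] [ 1.8  1.2 -4. ] [-25.   0.  -7.  82.   0.  -8.] 0.0343
(array([-0.3, -0.8,  1.4]), array([-0., -0.,  0.]))
```

View pics/k.png

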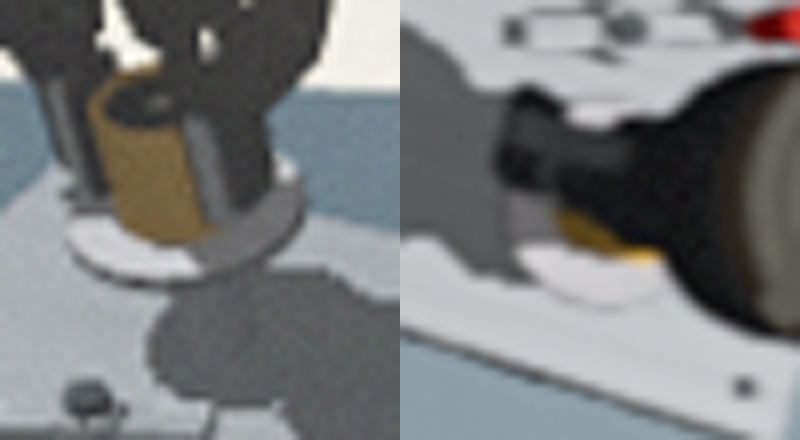

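The holder now looks upright (perspective accounts for its apparent tilt), with the shank's foot in the mouth. Sliding down in stages and watching the force.

```bash
python3 -m pendant '[[0,[0,0,-3],[0,0,0]],[0,[0,0,-6],[0,0,0]],[0,[0,0,-9],[0,0,0]],[0,[0,0,-12],[0,0,0]],[0,[0,0,-12],[0,0,0]]]'
```

```text
time: 11.0
ee_pos: [0.4704, -0.2237, 0.1053]
tcp_rot: [180.0, 0.0, 163.0]
wrist_force: [4.6, 1.6, -5.5]
opening: 0.0339
```

```bash
python3 -m pendant '[[0,[0.5,0.2,-3],[0,0,0]],[0,[0.5,0.2,-6],[0,0,0]],[0,[0.5,0.2,-9],[0,0,0]],[0,[0.5,0.2,-12],[0,0,0]],[0,[0.5,0.2,-15],[0,0,0]],[0,[0.5,0.2,-18],[0,0,0]],[0,[0.5,0.2,-20],[0,0,0]],[0,[0.5,0.2,-20],[0,0,0]]]'
```

```text
time: 12.0
ee_pos: [0.4708, -0.2235, 0.0851]
tcp_rot: [180.0, 0.0, 163.0]
wrist_force: [1.5, -0.0, -4.8]
opening: 0.034
```

```bash
python3 -m pendant '[[0,[0,0,-1.5],[0,0,0]],[0,[0,0,-3],[0,0,0]],[0,[0,0,-4.5],[0,0,0]],[0,[0,0,-5.5],[0,0,0]],[0,[0,0,-6.5],[0,0,0]],[0,[0,0,-6.5],[0,0,0]]]'
```

```text
time: 12.75
ee_pos: [0.4709, -0.2235, 0.0804]
tcp_rot: [180.0, 0.1, 163.0]
wrist_force: [-4.1, 1.8, 12.2]
opening: 0.0339
```

```bash
python3 -m pendant '[[0,[0,0,-1.5],[0,0,0]],[0,[0,0,-2.5],[0,0,0]],[0,[0,0,-2.5],[0,0,0]]]'
python3 - <<'E'
from w import *
np.set_printoptions(precision=1,suppress=True)
s=camera("scene");t=camera("top")
c=lambda p,x,y,w,h,k:cv2.resize(p["img"][y:y+h,x:x+w],None,fx=k,fy=k,interpolation=cv2.INTER_CUBIC)
B=np.array([.4705,-.2237,.07]);th=np.linspace(0,2*np.pi,60)[:,None]
A=[c(s,118,145,50,55,8),c(t,340,190,50,55,8)]
for i,(p,x,y) in enumerate(((s,118,145),(t,340,190))):
    q=(proj(p,B+.032*np.c_[np.cos(th),np.sin(th),0*th]+[0,0,.006])-[x,y])*8+3.5
    for u in q: cv2.circle(A[i],tuple(int(k) for k in u),1,(255,0,0),-1)
cv2.imwrite("pics/l.png",np.hstack(A)[:,:,::-1])
E
```

```text
time: 13.12
ee_pos: [0.4709, -0.2235, 0.0803]
tcp_rot: [180.0, 0.2, 163.0]
wrist_force: [-7.5, 3.5, 17.9]
opening: 0.0336
```

View pics/l.png

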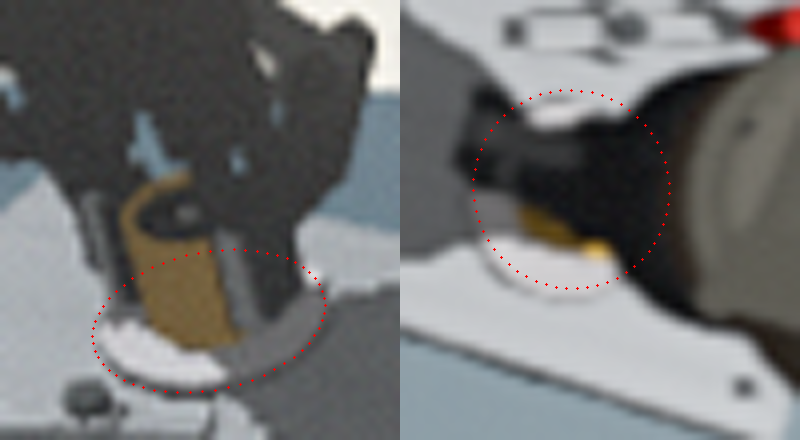

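The flange sits on the predicted seated ellipse in the scene view, and pressing gave no further descent. Releasing and rising.

```bash
python3 -m pendant '[[0,[0,0,0],[0,0,0]],[30,[0,0,0],[0,0,0]],[65,[0,0,0],[0,0,0]],[65,[0,0,0],[0,0,0]],[65,[0,0,0],[0,0,0]],[65,[0,0,3],[0,0,0]],[65,[0,0,15],[0,0,0]],[65,[0,0,35],[0,0,0]],[65,[0,0,60],[0,0,0]],[65,[0,0,80],[0,0,0]],[65,[0,0,80],[0,0,0]]]' 20
python3 - <<'E'
from w import *
rep(); o=get_obs()
print((np.array([.5253,-.2861,.150])-o["ee_pos"])*1000)
for p in(camera("scene"),camera("top")):
  for r in pinpoint(p,"holder_round"): print(np.round(r["position"],4),round(r["confidence"],2))
  for r in pinpoint(p,"clamp_knob"): print("knob",np.round(r["position"],4),round(r["confidence"],2))
E
```

```text
time: 14.6
ee_pos: [0.4717, -0.2239, 0.1625]
tcp_rot: [-180.0, 0.4, 163.0]
wrist_force: [0.1, 0.2, 0.1]
opening: 0.0557
14.6 [ 0.4717 -0.2239  0.1625] [-180.     0.4  163. ] [0.1 0.2 0.1] [-25.  -0.  -3.  87.   0.  -8.] 0.0557
[ 53.5545663  -62.15865558 -12.51853202]
[ 0.4711 -0.2236  0.0252] 0.93
[0.5779 0.3659 0.033 ] 0.65
[0.3428 0.1891 0.0313] 0.63
knob [ 0.5276 -0.2874  0.1027] 0.89
[0.3404 0.188  0.0292] 0.89
[0.5777 0.3646 0.0318] 0.87
[ 0.4678 -0.2233  0.0224] 0.65
knob [ 0.523  -0.2848  0.1053] 0.62
knob [ 0.4696 -0.2234  0.0222] 0.62
knob [4.29e-01 1.48e-02 1.00e-04] 0.42
```

Holder home (network z 0.025 vs 0.025 expected). Now to the knob.

```bash
python3 -m pendant '[[45,[10,-12,0],[0,0,-10]],[45,[20,-24,0],[0,0,-20]],[45,[30,-36,0],[0,0,-30]],[45,[40,-48,0],[0,0,-40]],[45,[50,-58,0],[0,0,-50]],[45,[53.5,-62,0],[0,0,-60]],[45,[53.5,-62,-5],[0,0,-70]],[45,[53.5,-62,-15],[0,0,-73]],[45,[53.5,-62,-35],[0,0,-73]],[45,[53.5,-62,-55],[0,0,-73]],[45,[53.5,-62,-68],[0,0,-73]],[45,[53.5,-62,-68],[0,0,-73]],[0,[53.5,-62,-68],[0,0,-73]],[0,[53.5,-62,-68],[0,0,-73]],[0,[53.5,-62,-68],[0,0,-73]],[0,[53.5,-62,-68],[0,0,-73]],[0,[53.5,-62,-68],[0,0,-73]]]' 20
python3 - <<'E'
from w import *
rep(); o=get_obs(); P=np.array([.5251,-.2403]); k=o["ee_pos"][:2]-P; print(np.linalg.norm(k),np.degrees(np.arctan2(k[1],k[0])))
k*=.045/np.linalg.norm(k)
for d in range(8,81,8): c=R.from_euler('z',d,degrees=True).apply([*k,0])[:2]+P-o["ee_pos"][:2]; print(d,(c*1000).round(1))
E
```

```text
time: 17.02
ee_pos: [0.5244, -0.2856, 0.0924]
tcp_rot: [179.9, 0.2, 90.0]
wrist_force: [-0.7, -0.9, 5.8]
opening: 0.0129
17.02 [ 0.5244 -0.2856  0.0924] [179.9   0.2  90. ] [-0.7 -0.9  5.8] [-29.  11.   1.  80.  -0.  62.] 0.0129
0.045334057136365166 -90.87692665799757
8 [6.3 0.7]
16 [12.4  1.9]
24 [18.4  3.9]
32 [24.   6.8]
40 [29.1 10.4]
48 [33.7 14.7]
56 [37.6 19.6]
64 [40.8 25. ]
72 [43.3 30.8]
80 [44.9 36.8]
```

```bash
python3 -m pendant '[[0,[0,0,4],[0,0,0]],[0,[6.3,0.7,4],[0,0,8]],[0,[12.4,1.9,4],[0,0,16]],[0,[18.4,3.9,4],[0,0,24]],[0,[24,6.8,4],[0,0,32]],[0,[29.1,10.4,4],[0,0,40]],[0,[33.7,14.7,4],[0,0,48]],[0,[37.6,19.6,4],[0,0,56]],[0,[40.8,25,4],[0,0,64]],[0,[43.3,30.8,4],[0,0,72]],[0,[44.2,33.8,4],[0,0,76]],[0,[44.5,35.3,4],[0,0,78]],[0,[44.5,35.3,4],[0,0,78]]]' 25
python3 - <<'E'
from w import *
rep(); o=get_obs(); P=np.array([.5251,-.2403]); k=o["ee_pos"][:2]-P; print(np.linalg.norm(k),np.degrees(np.arctan2(k[1],k[0])))
E
```

```text
time: 18.65
ee_pos: [0.5668, -0.2519, 0.0935]
tcp_rot: [-179.9, -0.2, 167.9]
wrist_force: [-3.2, -11.5, -14.9]
opening: 0.0128
18.65 [ 0.5668 -0.2519  0.0935] [-179.9   -0.2  167.9] [ -3.2 -11.5 -14.9] [-24.  14.   5.  81.  -0. -12.] 0.0128
0.043283627783011806 -15.490466675399547
```

The stop is felt (force against the swing). I'll push 2 mm more to verify, then release and rise.

```bash
python3 -m pendant '[[0,[0.5,2.5,0],[0,0,0]],[0,[1,3.5,0],[0,0,0]],[0,[1,3.5,0],[0,0,0]]]'; python3 -m pendant '[[0,[0,0,0],[0,0,0]],[25,[0,0,0],[0,0,0]],[40,[0,0,0],[0,0,0]],[40,[0,0,0],[0,0,0]],[40,[0,0,10],[0,0,0]],[40,[0,0,30],[0,0,0]],[40,[0,0,60],[0,0,0]],[40,[0,0,100],[0,0,0]],[40,[0,30,140],[0,0,0]],[40,[-50,80,170],[0,0,0]],[40,[-100,130,180],[0,0,0]],[40,[-130,190,180],[0,0,0]],[40,[-150,240,180],[0,0,0]],[40,[-150,240,180],[0,0,0]]]'
python3 - <<'E'
from w import *
rep(); s=camera("scene");t=camera("top")
for p in (s,t):
  for l in("clamp_knob","clamp_pivot","holder_round","holder_square","spool"):
    for r in pinpoint(p,l): print(l,np.round(r["position"],4),round(r["confidence"],2))
c=lambda p,x,y,w,h,k:cv2.resize(p["img"][y:y+h,x:x+w],None,fx=k,fy=k,interpolation=cv2.INTER_CUBIC)
cv=np.zeros((600,800,3),np.uint8); cv[:400,:400]=c(s,85,140,100,100,4);cv[:400,400:]=c(t,315,145,100,100,4); cv[400:,:266]=cv2.resize(s["img"],(266,200));cv[400:,270:536]=cv2.resize(t["img"],(266,200))
cv2.imwrite("pics/z.png",cv[:,:,::-1])
E
```

```text
time: 19.02
ee_pos: [0.5669, -0.2518, 0.0933]
tcp_rot: [-179.5, -0.2, 167.7]
wrist_force: [-3.3, -18.2, -2.6]
opening: 0.013
time: 20.78
ee_pos: [0.4155, -0.0096, 0.275]
tcp_rot: [-179.6, -0.0, 167.9]
wrist_force: [0.9, 0.5, 0.8]
opening: 0.0342
20.77 [ 0.4155 -0.0096  0.275 ] [-179.6   -0.   167.9] [0.9 0.5 0.8] [ -1. -12.  -1. 101.  -0.  11.] 0.0342
clamp_knob [ 0.5687 -0.2549  0.104 ] 0.61
clamp_pivot [ 0.5229 -0.2401  0.0704] 0.51
holder_round [ 0.4717 -0.2233  0.0248] 0.86
holder_round [0.5766 0.3622 0.0345] 0.65
holder_round [0.3397 0.1907 0.0335] 0.65
holder_round [ 0.4983 -0.2297  0.0013] 0.41
holder_square [ 0.7104 -0.1284  0.0025] 0.51
holder_square [ 0.569  -0.2562  0.1069] 0.43
spool [0.6708 0.0047 0.0053] 0.89
spool [0.726  0.191  0.0066] 0.71
spool [ 0.7103 -0.1351  0.0043] 0.39
clamp_knob [ 0.5644 -0.251   0.1034] 0.5
clamp_pivot [ 0.52   -0.2399  0.0751] 0.69
holder_round [ 0.4691 -0.2222  0.0252] 0.84
holder_round [0.5787 0.362  0.0326] 0.74
holder_round [0.339  0.1868 0.0321] 0.57
holder_square [0.5032 0.2288 0.0175] 0.89
spool [0.7241 0.1936 0.0036] 0.7
spool [ 0.6692  0.003  -0.0029] 0.6
```

View pics/z.png

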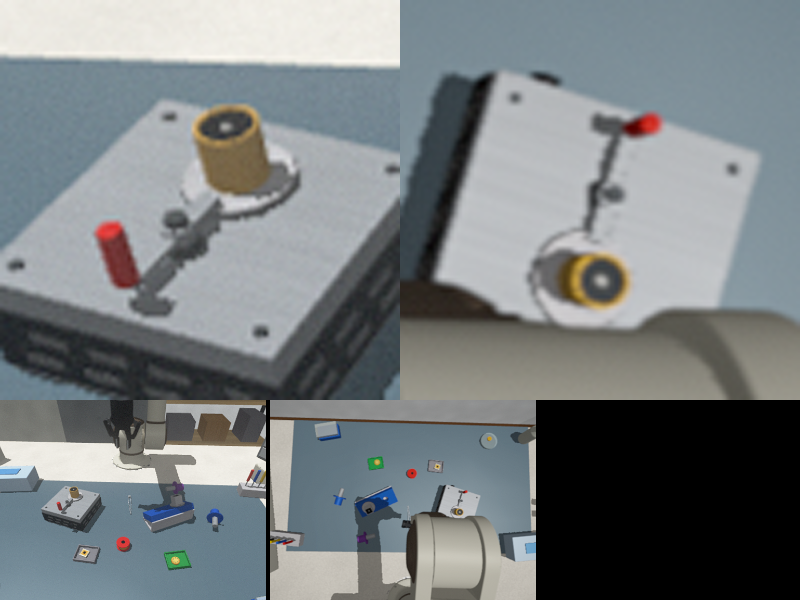

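The final picture shows the brass holder seated. The knob (scene crop (115,255)) points along the stage's +x and the finger lies over the flange at (210,205). The bystanders are in place.

```bash
python3 -c "
from workcell import *
print(job_done(), get_obs()['time'])"
```

```text
the job is handed in; nothing more can be done
the job is handed in; nothing more can be done
```

The round brass workholder is seated in the bore with the clamp closed over its flange, and the job is handed in. About 21 s of the 54 s were used. The green tray held the round gold package, so I took the round holder from the stand.

**Insertion:** I led the holder's edge into the bore at a 20° lean. There it met a side push of about 8 N, which I eased by shifting 1.4 mm. I then straightened it and slid it down in the grip until the flange met the plate, pressing with about 20 N. Pressing further moved it no more.

**Clamp:** I swung the lever by its knob to the stop, where the force rose to 18 N with no further motion.

**Last checks:**
- **Holder height:** the networks put its origin 25 mm above the bench, as expected when it is home.
- **Clamp angle:** the knob lies at -18° in one view and -14° in the other, against about -17° for fully closed.
- **Finger and bench:** the last picture shows the finger over the flange. The square holder and the other things look undisturbed.
- **Robot:** it stands clear, with wrist force near zero.

**Disagreements:**
- The camera estimate of where the holder sat in the grip was about 2 to 3 mm off. It suggested a sideways correction that was too large and a wrong height; contact forces corrected both.
- The bore turned out about 3 mm further along x than measured from the pictures.

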